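# Eject the orange data cartridge and catch it with the other finger

### The arm

A 7-joint arm with a two-finger parallel gripper is mounted at the origin on the work surface. World frame = base frame: x ahead of the robot, y to its left, z up, the work surface at z = 0. Lengths are in mm, angles in rad, forces in N, time in s.
With the tool pointing down it reaches from about 400 to 875 mm from the base axis. Payload 4.4 kg.
Tool frame: the origin (TCP) lies midway between the tips of the shut fingers; the grasp point (between the pads) lies 19 mm behind it; x points along the fingers, y is the direction in which the jaws open and shut, and the axes are right-handed (so a half turn about x gives the same grasp; the last joint's range is limited). The gripper opens to 85 mm and grips with 20 to 120 N. Pads are 22 mm wide; open, the fingers measure 114 mm over their backs; the gripper's body (76 mm by 85 mm) begins 54 mm behind the grasp point. The pads swing forward as they close: fully open they stand 13 mm farther back than shut.
Start: joints at [1.14, 0.628, 0.038, 1.517, -0.027, 0.996, -0.02], TCP at [231.924, -607.231, 231.313] pointing down, gripper open.
Joint ranges: [-3.06, 3.06], [-0.37, 2.12], [-1.25, 1.32], [0.18, 2.47], [-1.1, 4.24], [0.23, 1.98], [-2.94, 2.94]. Speed limits (rad/s): [2.57, 2.57, 3.14, 3.14, 3.14, 3.14, 3.14].

### API

Orientations are given as a 3x3 rotation matrix whose columns are the frame's x, y, z axes.
In Python, from plant import bot gives the robot as it stands. The module is installed in compiled form; this text tells all that it offers.
- The arm moves only by the shell command python3 -m jog 'ROWS' [FORCE]. ROWS is JSON, a list of rows, each a list of 3 entries, a list of its own where there are three numbers: the turn, a rotation vector about the world's x, y, z in rad, then the shift along the world's x, y, z in m, then the closure, from -1 (fully open) to 1 (shut). A call has 1 to 20 rows; each row shifts and turns the commanded pose from where the row before left it; what a row does not reach is not made up. A row lasts 1/12 s, in which the tool goes at most 41.7 mm and 7.16 degrees, less where a joint would pass 70% of its speed; a pose out of reach is approached as far as the arm can. A call with a gripper value outside its range is refused whole. The fingers move at their own pace and stop on an object; FORCE is the grip in N (left out, the last holds). Time passes only in rows, so rows that do not move let the fingers close. It gives the time, the measured TCP pose, the force and the opening at its end, in the units of the state.
- bot.state(): the state, without advancing time (a new reading comes with each control period).
- bot.snapshot(name): name is "side" or "top"; returns a dict with "pixels" (400x640x3 uint8, red, green, blue), "vertical_fov" (degrees; the focal length in pixels is half the picture's height over the tangent of half this angle, whatever the lens; pixels are square), "cx", "cy" (the principal point, pixels), "rvec" (rotation vector, rad) and "tvec" (3), from world to camera coordinates, as OpenCV has them. Camera axes: x right, y down, z forward; pixel columns grow to the right and rows downward; lengths in mm; the calibration is good to about 2 mm. A picture is of the moment at which its call begins. There is no depth.
- bot.finish_job(): hands the job in, once; it reports no verdict.
Trained networks look in the newest picture that a camera, given by its name, has taken for a name from the list of things; names that differ only in an ending like _2 or _b are one class to them, and where a whole thing is asked for, a point or a joint stands for the part that bears it (a point fixed in the world has none). Each returns a list of dicts, best first, with "p" (0 to 1); they miss things now and then, are a little off and sometimes report something else, mostly with a low value. They report only what shows in the picture. A call takes as long as a camera call.
- bot.search_frame(camera, label): "bbox" ([left, top, width, height] in pixels, round what is visible of it).
The state is a dict: "t": time; "q": joint angles; "qvel": joint speeds; "tau": joint torques, N m; "tcp_pos": TCP position; "tcp_rot": TCP orientation; "ft_force": force on the tool from outside, world axes, zero at the start; "moment": the same for the moment, N m; "finger_gap": opening from 0.0 (shut) to 1.0 (fully open).
Only numpy, scipy, OpenCV 4.12 (cv2) and the standard library are available. Lean on these libraries where they do the work, as an engineer would, in place of code of your own. Each camera call takes 0.05 s, during which the arm holds its last target. There are 200 camera calls.

### The job

Get the orange data cartridge in the dock ready to be taken out: push in the yellow eject key of its slot with one finger while the other finger stands in front of the cartridge, and keep the key in until the cartridge has sprung out against that other finger. Then ease it out gently, letting both fingers back slowly, until the spring has no more push and the cartridge is left sitting level in its slot, standing out about 25 mm farther than before. Pick nothing up, do not let the cartridge shoot out, and leave the blue cartridge and everything else alone.

Things in the scene. Friction and masses are not known exactly. Their poses are not given: they have to be found in the camera images.
- dock: twin-bay data cartridge dock, dark grey metal box fixed to the bench, 170 deep (x) x 270 wide (y) x 44 high. Origin at bench level in the middle of the flat front panel, which faces the robot: x points into the dock (out is -x), y to its left, z up. Two level slots side by side in the front; each has a yellow eject key on its +y side, 64 from the slot's centre. A window in the top shows each cartridge.
- slot_left (a point): middle of the left slot's floor edge in the front panel, 11 above the bench, dock y = +46; the slot is 86 wide. When the latch lets go, the spring behind the cartridge pushes it out with 9 N falling to 6 N over a stroke of 26 mm; a cartridge that nothing stops is thrown far out of the dock; one let out slowly stays where the spring's stroke ends.
- slot_right (a point): the same point of the right slot, dock y = -85; it works in the same way
- cart_orange: orange plastic data cartridge, 115 long (x) x 83 wide (y) x 23.5 high, 140 to 210 g, latched in one of the two slots (which one varies). Origin at the centre of its underside, axes parallel to the dock's; its front face lies 57.5 to -x of the origin. Latched, its front face stands 8 out of the front panel and its origin is at dock x = +49.5, z = 11. Fully sprung out it has come 26 towards -x.
- cart_blue: the same cartridge in blue, latched in the other slot; it must stay latched
- key_left_front (a point): centre of the front face of the left slot's yellow eject key (dock y = +110, 23 above the bench); moves with the key. The key is 24 wide (y) x 18 high; not pressed, its front face is 24 out of the front panel, so 16 farther out than the face of a latched cartridge.
- key_right_front (a point): the same point of the right slot's key (dock y = -21, 23 above the bench)
- key_left (a joint): travel of the left slot's key in m: 0 out, 0.009 fully pressed towards dock +x; spring 3 to 5 N plus up to about 6 N of latch drag; the latch lets go at about 0.005 to 0.006 and the key springs back when let go
- key_right (a joint): the same for the right slot's key
- cart_spare: white spare cartridge of the same size lying on the bench, on the right of the dock; origin at the centre of its underside
- hard_drive: bare metal disk drive 147 x 101 x 26, on the left of the dock; origin at the centre of its underside
- screwdriver: screwdriver 190 long lying on the bench in front of the dock, to the left; origin under the middle of it
- mug: blue mug, 80 across, 92 high, in front of the dock, to the right; origin at the centre of its underside
- tape: roll of brown tape, 92 across, 24 high, lying on the back part of the dock's top; origin at the centre of its underside
- scanner: black and yellow hand-held barcode scanner about 110 x 165 x 48 lying on its side, well to the left of the dock; origin under its head
- screw_box: red open box of 100 x 70 x 35, to the right of the dock; origin at the centre of its underside

How it is judged (in metres and radians):
On the way:
1. with an eject key still pressed by a finger, the orange cartridge has sprung at least 4 mm out and rests against a finger (((value of joint key_left above 0.003 m and contact force between key_left and the fingers above 0.5 N) or (value of joint key_right above 0.003 m and contact force between key_right and the fingers above 0.5 N)) and x of cart_orange in the frame of dock below 0.0455 m and contact force between cart_orange and the fingers above 0.5 N), for 0.1 s.
At the end, for the whole second after the job is handed in: the orange cartridge stands 18 to 40 mm farther out than when latched, level in its slot and at rest; the blue one is still latched (within 4 mm), both keys are out again (x of cart_orange in the frame of dock between 0.0095 and 0.0315 m and z of cart_orange in the frame of dock between 0.006 and 0.016 m and angle between cart_orange's own z axis and vertical below 0.08 rad and linear speed of cart_orange below 0.02 m/s and x of cart_blue in the frame of dock above 0.0455 m and value of joint each of key_left, key_right below 0.003 m); the robot touches nothing.
It fails at once if the orange cartridge comes more than 50 mm out of its latched place (x of cart_orange in the frame of dock below -0.0005 m).
It fails at once if the orange cartridge is lifted or tipped (z of cart_orange in the frame of dock above 0.019 m or angle between cart_orange's own z axis and vertical above 0.15 rad).
It fails at once if the blue cartridge is let out of its slot (x of cart_blue in the frame of dock below 0.0435 m).
It fails at once if a bystander is moved by more than 20 mm (distance of any of cart_spare, hard_drive, screwdriver, mug, tape, scanner, screw_box from where it was at the start of the episode above 0.02 m).
It also fails if it takes over 38 s, if anything falls off the work surface, if the arm or the gripper's body presses on something with over 40 N, if the wrist force passes 120 N, or if a joint passes its speed limit or range.

## Working session

There is one attempt and no reset: what is moved stays moved. The work goes in short steps, Python scripts to look and compute and a shell command to move; the robot and the scene stay as the last step left them, time stands still between calls to the robot, and variables do not carry over. Pictures are saved under pics/ and viewed, about 8 in all and at most 12, crops included, and the job is handed in when it is done.

```bash
mkdir -p pics
python3 - <<'E'
from plant import bot
import cv2,json
for c in("side","top"):
    s=bot.snapshot(c);cv2.imwrite(f"pics/{c}0.png",s["pixels"][:,:,::-1])
    print(c,{k:(v if k!="pixels" else 0) for k,v in s.items()})
    for n in("dock","cart_orange","cart_blue","key_left_front","key_right_front","mug","screwdriver"):
        print(n,[(d["bbox"],round(d["p"],2)) for d in bot.search_frame(c,n)[:2]])
print(bot.state())
E
```

```text
side {'pixels': 0, 'vertical_fov': 45.16764159197295, 'cx': 327.0227168927901, 'cy': 201.40538708681046, 'rvec': array([ 0.43240661, -2.64957402,  1.3796769 ]), 'tvec': array([ 536.31207717,  155.99521131, 1388.05767336])}
dock [([272.9, 157.5, 74.5, 59.9], 0.95)]
cart_orange [([309.8, 187.8, 28.9, 18.5], 0.52)]
cart_blue [([328.6, 172.4, 20.7, 12.1], 0.6)]
key_left_front []
key_right_front [([338.0, 184.7, 10.7, 9.0], 0.49), ([358.0, 135.4, 15.0, 21.8], 0.28)]
mug [([370.7, 136.2, 35.1, 35.5], 0.56)]
screwdriver [([320.2, 236.6, 60.9, 18.8], 0.72)]
top {'pixels': 0, 'vertical_fov': 50.45828939820361, 'cx': 321.1460783127883, 'cy': 202.12280581634897, 'rvec': array([ 2.15693411, -2.15028174,  0.14144922]), 'tvec': array([   6.14599166,  571.6044015 , 1359.40049073])}
dock [([316.3, 153.1, 84.6, 58.8], 0.56), ([360.0, 203.0, 8.6, 9.2], 0.35)]
cart_orange [([332.5, 183.5, 24.2, 22.2], 0.64), ([183.7, 196.0, 50.0, 31.4], 0.6)]
cart_blue [([371.9, 181.4, 25.3, 30.4], 0.68)]
key_left_front [([409.0, 163.8, 32.6, 40.7], 0.57), ([446.1, 204.9, 31.0, 31.1], 0.36)]
key_right_front [([360.7, 2
[... 303 characters left out ...]
15]), 'qvel': array([-1.69703317e-04, -6.02371124e-04, -6.46694740e-04, -1.39508397e-03,
        1.07330129e-03,  3.18792535e-05,  9.54965451e-04]), 'tau': array([-9.60007378e-05, -5.63214469e+01,  1.22560456e+00, -1.93772668e+01,
        1.10371513e-02,  1.22477439e-03,  4.78860514e-06]), 'tcp_pos': array([ 231.92188157, -607.22776469,  231.33886609]), 'tcp_rot': array([[ 7.22824196e-05,  3.56717465e-01, -9.34212312e-01],
       [-4.34747622e-06, -9.34212315e-01, -3.56717466e-01],
       [-9.99999997e-01,  2.98458674e-05, -6.59763058e-05]]), 'ft_force': array([ 0.34195734, -0.37934052, -0.24305077]), 'moment': array([-0.03585475,  0.02633387, -0.02553615]), 'finger_gap': 1.0029070020398387}
```

Run:
```python
import cv2
a=cv2.imread("pics/top0.png")[120:280,230:490];cv2.imwrite("pics/topc.png",cv2.resize(a,None,fx=3,fy=3,interpolation=cv2.INTER_CUBIC))
a=cv2.imread("pics/side0.png")[110:270,230:430];cv2.imwrite("pics/sidec.png",cv2.resize(a,None,fx=3.7,fy=3.7,interpolation=cv2.INTER_CUBIC))
```

```text
(no output)
```

View pics/topc.png

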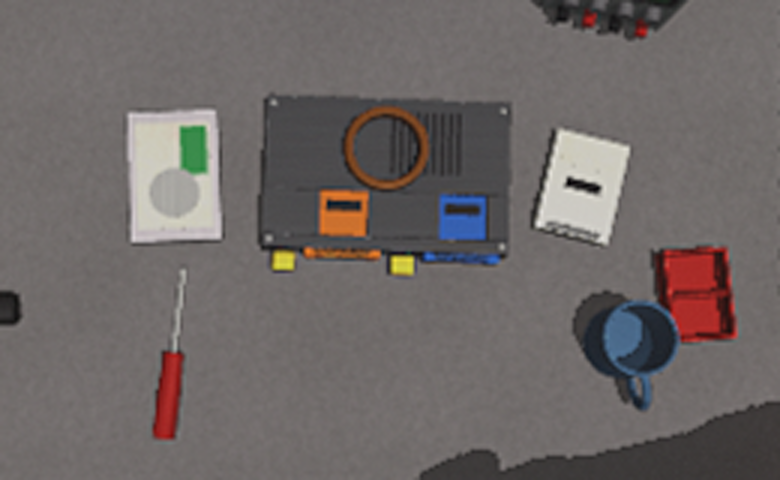

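View pics/sidec.png

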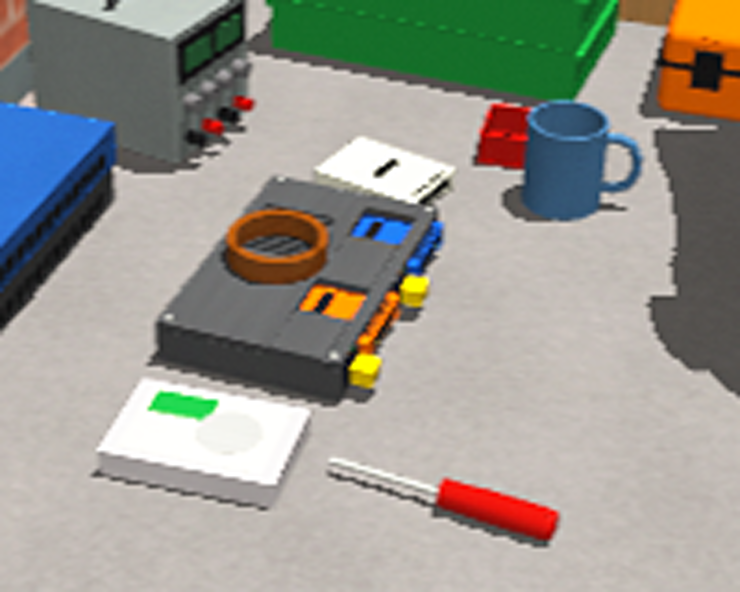

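The orange cartridge is in the left slot (crop top ≈(343,215), side ≈(340,300)), so the key I need is the leftmost yellow one (top ≈(283,261), side ≈(365,370)). Next I fit the dock pose.

```bash
cat > h.py <<'E'
from plant import bot
import cv2,numpy as np
from scipy.optimize import least_squares
def proj(s,P):
    f=200/np.tan(np.radians(s["vertical_fov"]/2));K=np.array([[f,0,s["cx"]],[0,f,s["cy"]],[0,0,1]])
    return cv2.projectPoints(np.array(P,float),s["rvec"],s["tvec"],K,None)[0][:,0]
def d2w(p,P):
    c,n=np.cos(p[2]),np.sin(p[2]);P=np.array(P,float)
    return np.c_[p[0]+c*P[:,0]-n*P[:,1],p[1]+n*P[:,0]+c*P[:,1],P[:,2]]
E
python3 - <<'E'
from h import *
S={c:bot.snapshot(c) for c in("side","top")}
cor=[[170,135,44],[170,-135,44],[0,-135,44],[0,135,44]]
C={"top":np.array([[265,95],[511,102],[506,249],[260,243]])/3+[230,120],"side":np.array([[160,322],[278,178],[437,207],[343,353]])/3.7+[230,110]}
kb={}
for c in S:
    h=cv2.cvtColor(S[c]["pixels"],cv2.COLOR_RGB2HSV);m=cv2.inRange(h,(25,120,90),(35,255,255))
    n,l,st,ce=cv2.connectedComponentsWithStats(m)
    k=[(st[i][:4],ce[i]) for i in range(1,n) if st[i][4]>10 and 250<ce[i][0]<400 and 150<ce[i][1]<230]
    k.sort(key=lambda z:z[1][0]);
    kb[c]=[a[0] for a in k];print(c,k)
def res(p):
    r=[]
    for c in S:
        r+=list((proj(S[c],d2w(p,cor))-C[c]+.5/3).ravel())
        for y,b in zip((110,-21),kb[c] if c=="top" else sorted(kb[c],key=lambda b:-b[1])):
            q=proj(S[c],d2w(p,[[x,y+u,z] for x in(-24,-3) for u in(-12,12) for z in(14,32)]))
            r+=[*(q.min(0)-b[:2]+.5)] if 0 else []
            r+=[q[:,0].max()-b[0]-b[2]+.5,q[:,1].max()-b[1]-b[3]+.5]
    return np.array(r)
s=least_squares(res,[600,-100,0],x_scale=[10,10,.01],loss="soft_l1");print(s.x,np.degrees(s.x[2]),np.round(s.fun,1))
p=s.x
for n,P in dict(keyL=[-24,110,23],cartface=[-8,46,20],mid=[-24,75,20]).items():print(n,d2w(p,[P]))
for n,z in dict(mug=92,screwdriver=10).items():print(n,bot.search_frame("top",n)[:1])
E
```

```text
side [(array([324, 206,   9,   9], dtype=int32), array([328.03636364, 209.52727273])), (array([338, 184,   8,   9], dtype=int32), array([341.1875    , 187.89583333]))]
top [(array([320, 203,   8,   7], dtype=int32), array([323.90909091, 206.45454545])), (array([360, 205,   8,   7], dtype=int32), array([363.55102041, 207.57142857]))]
[ 5.69471372e+02 -1.12682280e+02 -3.01916710e-02] -1.7298553237979903 [-1.3 -0.2 -1.5 -0.9  0.5  0.3 -0.5  2.9  0.7  0.7  0.4  0.8  0.4 -0.8
 -0.5 -0.5  0.7  1.1  0.3  0.4  0.5  0.4  0.1 -0.3]
keyL [[548.80288855  -2.00792026  23.        ]]
cartface [[562.86362341 -66.46174664  20.        ]]
mid [[547.7463406  -36.99196957  20.        ]]
mug [{'bbox': [421.8, 220.6, 29.9, 37.1], 'p': 0.79}]
screwdriver [{'bbox': [281.1, 222.1, 12.7, 44.4], 'p': 0.49}]
```

```bash
python3 -m jog '[[[0,0,0],[0.0134,0.0285,0],-0.3],[[0,0,0],[0.0134,0.0285,0],-0.3],[[0,0,-0.079],[0.0134,0.0285,0],-0.3],[[0,0,-0.079],[0.0134,0.0285,0],-0.3],[[0,0,-0.079],[0.0134,0.0285,0],-0.3],[[0,0,-0.079],[0.0134,0.0285,0],-0.3],[[0,0,-0.078],[0.0134,0.0285,0],-0.3],[[0,0,0],[0.0134,0.0285,0],-0.3],[[0,0,0],[0.0134,0.0285,0],-0.3],[[0,0,0],[0.0134,0.0285,0],-0.3],[[0,0,0],[0.0134,0.0285,0],-0.3],[[0,0,0],[0.0134,0.0285,0],-0.3],[[0,0,0],[0.0134,0.0285,0],-0.3],[[0,0,0],[0.0134,0.0285,0],-0.3],[[0,0,0],[0.0134,0.0285,0],-0.3],[[0,0,0],[0.0134,0.0285,0],-0.3],[[0,0,0],[0.0134,0.0285,0],-0.3],[[0,0,0],[0.0134,0.0285,0],-0.3],[[0,0,0],[0.0134,0.0285,0],-0.3],[[0,0,0],[0.0134,0.0285,0],-0.3]]' 20; python3 -c "
from plant import bot;print(bot.state()['tcp_rot'])"
```

```text
t: 2.67
tcp_pos: [500.5, -35.7, 231.6]
tcp_rot: [[0.001, -0.029, -1.0], [-0.0, -1.0, 0.029], [-1.0, 0.0, -0.001]]
ft_force: [-1.1, -1.5, 0.5]
finger_gap: 0.65
[[ 6.28142075e-04 -2.91327867e-02 -9.99575353e-01]
 [-2.07437773e-05 -9.99575550e-01  2.91327794e-02]
 [-9.99999803e-01  2.43544403e-06 -6.28479785e-04]]
```

```bash
python3 -m jog '[[[0,0,0],[0,0,-0.036],-0.3],[[0,0,0],[0,0,-0.036],-0.3],[[0,0,0],[0,0,-0.036],-0.3],[[0,0,0],[0,0,-0.036],-0.3],[[0,0,0],[0,0,-0.036],-0.3],[[0,0,0],[0,0,-0.025],-0.3],[[0,0,0],[0,-0.001,-0.014],-0.3],[[0,0,0],[0,0,0],-0.3]]'
python3 - <<'E'
from h import *
a=[]
for c,(x,y) in dict(top=(290,170),side=(290,150)).items():
    a.append(cv2.resize(bot.snapshot(c)["pixels"][y:y+80,x:x+100,::-1],None,fx=4,fy=4,interpolation=cv2.INTER_CUBIC))
cv2.imwrite("pics/a1.png",np.hstack(a));print(bot.state()["ft_force"])
E
```

```text
t: 3.33
tcp_pos: [498.0, -38.2, 9.5]
tcp_rot: [[-0.005, -0.029, -1.0], [0.0, -1.0, 0.029], [-1.0, -0.0, 0.005]]
ft_force: [-0.1, -1.4, 0.4]
finger_gap: 0.649
[ 0.16585587 -0.28830324  0.24823515]
```

View pics/a1.png

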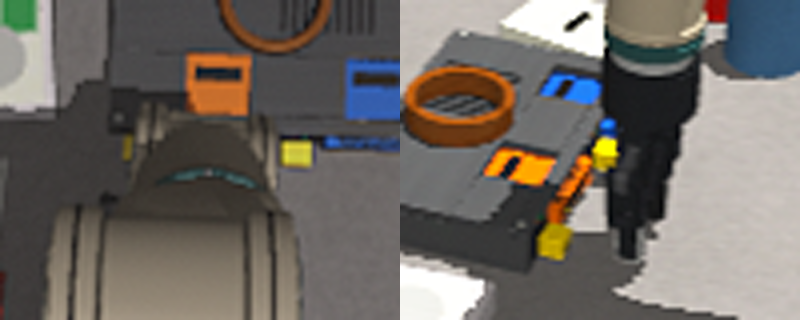

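The picture shows the gripper standing in front of the left slot, with its left finger at about (625,230), ahead of the key at (553,240). Nothing is touching yet.

```bash
python3 -m jog '[[[0,0,0],[0.010,0,0],-0.3],[[0,0,0],[0.010,-0.001,0.002],-0.3],[[0,0,0],[0.006,0,0],-0.3],[[0,0,0],[0.002,0,0],-0.3],[[0,0,0],[0,0,0],-0.3],[[0,0,0],[0,0,0],-0.3]]'
python3 -m jog '[[[0,0,0],[0.002,0,0],-0.3],[[0,0,0],[0.0,0,0],-0.3],[[0,0,0],[0,0,0],-0.3]]'
python3 -m jog '[[[0,0,0],[0.002,0,0],-0.3],[[0,0,0],[0.0,0,0],-0.3],[[0,0,0],[0,0,0],-0.3]]'
```

```text
t: 3.93
tcp_pos: [527.7, -39.1, 14.8]
tcp_rot: [[0.0, -0.029, -1.0], [0.0, -1.0, 0.029], [-1.0, -0.0, -0.0]]
ft_force: [-0.3, 0.2, 0.2]
finger_gap: 0.648
t: 4.18
tcp_pos: [529.7, -39.2, 14.3]
tcp_rot: [[-0.0, -0.029, -1.0], [0.0, -1.0, 0.029], [-1.0, -0.0, 0.0]]
ft_force: [0.2, 0.8, -0.2]
finger_gap: 0.651
t: 4.43
tcp_pos: [532.0, -39.2, 14.3]
tcp_rot: [[0.0, -0.029, -1.0], [-0.0, -1.0, 0.029], [-1.0, 0.0, -0.0]]
ft_force: [0.1, -0.7, -0.4]
finger_gap: 0.653
```

```bash
for i in 1 2 3; do python3 -m jog '[[[0,0,0],[0.002,0,-0.0005],-0.3],[[0,0,0],[0.0,0,0],-0.3],[[0,0,0],[0,0,0],-0.3]]' | grep -v rot; done
```

```text
t: 4.68
tcp_pos: [534.0, -39.2, 13.8]
ft_force: [-0.2, 0.3, 0.2]
finger_gap: 0.648
t: 4.93
tcp_pos: [536.1, -39.2, 13.3]
ft_force: [-0.0, 0.2, 0.3]
finger_gap: 0.651
t: 5.18
tcp_pos: [537.0, -39.2, 12.6]
ft_force: [-2.1, 0.5, 0.1]
finger_gap: 0.653
```

```bash
for i in 1 2; do python3 -m jog '[[[0,0,0],[0.002,0,0],-0.3],[[0,0,0],[0.0,0,0],-0.3],[[0,0,0],[0,0,0],-0.3]]' | grep -v rot; done
```

```text
t: 5.43
tcp_pos: [537.3, -39.2, 12.6]
ft_force: [-6.0, -0.3, 3.8]
finger_gap: 0.65
t: 5.68
tcp_pos: [538.8, -39.3, 12.6]
ft_force: [-6.5, 0.5, 4.2]
finger_gap: 0.652
```

```bash
for i in 1 2; do python3 -m jog '[[[0,0,0],[0.001,0,0],-0.3],[[0,0,0],[0.0,0,0],-0.3],[[0,0,0],[0,0,0],-0.3]]' | grep -v rot; done
```

```text
t: 5.93
tcp_pos: [539.8, -39.3, 12.6]
ft_force: [-6.7, -0.8, 5.2]
finger_gap: 0.651
t: 6.18
tcp_pos: [541.0, -39.3, 12.6]
ft_force: [-6.7, -0.7, 4.3]
finger_gap: 0.646
```

```bash
for i in 1 2; do python3 -m jog '[[[0,0,0],[0.001,0,0],-0.3],[[0,0,0],[0.0,0,0],-0.3],[[0,0,0],[0,0,0],-0.3]]' | grep -v rot; done
```

```text
t: 6.43
tcp_pos: [540.6, -39.3, 12.3]
ft_force: [-8.7, 0.1, 4.9]
finger_gap: 0.648
t: 6.68
tcp_pos: [540.6, -39.3, 12.4]
ft_force: [-9.8, 0.3, 7.1]
finger_gap: 0.649
```

Run:
```python
from h import *
a=[]
for c,(x,y) in dict(top=(290,170),side=(290,150)).items():
    a.append(cv2.resize(bot.snapshot(c)["pixels"][y:y+80,x:x+100,::-1],None,fx=4,fy=4,interpolation=cv2.INTER_CUBIC))
cv2.imwrite("pics/a2.png",np.hstack(a));print(bot.state()["ft_force"],bot.state()["moment"],bot.state()["tcp_pos"])
```

```text
[-9.14924274  0.85493313  7.49806625] [ 0.01477371  1.97593837 -0.05796797] [540.61414341 -39.23182497  12.35064827]
```

View pics/a2.png

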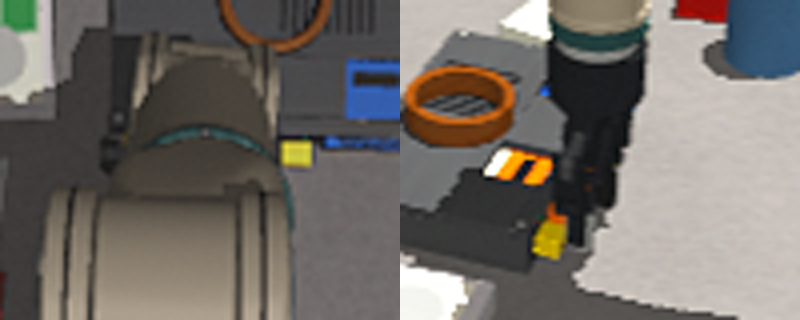

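The orange window has shifted: a white patch now shows at (500,160) and the black mark has moved to (527,168). The cartridge is therefore unlatched and resting on the other finger. The z moment near 0 agrees, meaning both fingers are loaded. I'll press slightly more and hold, then ease back.

```bash
python3 -m jog '[[[0,0,0],[0.0015,0,0],-0.3],[[0,0,0],[0.001,0,0],-0.3],[[0,0,0],[0,0,0],-0.3],[[0,0,0],[0,0,0],-0.3],[[0,0,0],[0,0,0],-0.3]]'|grep -v rot
python3 -c "
from plant import bot;print(bot.state()['moment'])"
```

```text
t: 7.2
tcp_pos: [540.6, -39.3, 12.3]
ft_force: [-14.8, 0.3, 11.0]
finger_gap: 0.652
[-0.06699109  2.79662837 -0.26497133]
```

```bash
python3 -m jog '[[[0,0,0],[-0.0007,0,0],-0.3],[[0,0,0],[-0.0007,0,0],-0.3],[[0,0,0],[-0.0007,0,0],-0.3],[[0,0,0],[-0.0007,0,0],-0.3],[[0,0,0],[-0.0007,0,0],-0.3],[[0,0,0],[-0.0007,0,0],-0.3],[[0,0,0],[-0.0007,0,0],-0.3],[[0,0,0],[-0.0007,0,0],-0.3],[[0,0,0],[-0.0007,0,0],-0.3],[[0,0,0],[-0.0007,0,0],-0.3]]'|grep -v rot
python3 -m jog '[[[0,0,0],[-0.0007,0,0],-0.3],[[0,0,0],[-0.0007,0,0],-0.3],[[0,0,0],[-0.0007,0,0],-0.3],[[0,0,0],[-0.0007,0,0],-0.3],[[0,0,0],[-0.0007,0,0],-0.3],[[0,0,0],[-0.0007,0,0],-0.3],[[0,0,0],[-0.0007,0,0],-0.3],[[0,0,0],[-0.0007,0,0],-0.3],[[0,0,0],[-0.0007,0,0],-0.3],[[0,0,0],[-0.0007,0,0],-0.3]]'|grep -v rot;python3 -c "
from plant import bot;print(bot.state()['moment'])"
```

```text
t: 8.03
tcp_pos: [537.6, -39.2, 12.3]
ft_force: [-6.6, -0.5, 4.1]
finger_gap: 0.649
t: 8.87
tcp_pos: [532.0, -39.1, 12.3]
ft_force: [-3.8, -0.7, -0.0]
finger_gap: 0.654
[ 0.04667953  0.97445579 -0.13951582]
```

```bash
for i in 1 2; do python3 -m jog '[[[0,0,0],[-0.0006,0,0],-0.3],[[0,0,0],[-0.0006,0,0],-0.3],[[0,0,0],[-0.0006,0,0],-0.3],[[0,0,0],[-0.0006,0,0],-0.3],[[0,0,0],[-0.0006,0,0],-0.3],[[0,0,0],[-0.0006,0,0],-0.3],[[0,0,0],[-0.0006,0,0],-0.3],[[0,0,0],[-0.0006,0,0],-0.3],[[0,0,0],[-0.0006,0,0],-0.3],[[0,0,0],[-0.0006,0,0],-0.3]]'|grep -v rot;done
```

```text
t: 9.7
tcp_pos: [527.1, -39.1, 12.4]
ft_force: [-4.4, 0.3, -1.1]
finger_gap: 0.645
t: 10.53
tcp_pos: [522.8, -39.3, 12.9]
ft_force: [-0.2, 0.1, -1.2]
finger_gap: 0.652
```

```bash
python3 -m jog '[[[0,0,0],[-0.001,0,0],-0.3],[[0,0,0],[-0.002,0,0],-0.3],[[0,0,0],[-0.004,0,0],-0.3],[[0,0,0],[-0.010,0,0],-0.3],[[0,0,0],[-0.015,0,0],-0.3],[[0,0,0],[-0.010,0,0.02],-0.3],[[0,0,0],[-0.01,0,0.036],-0.3],[[0,0,0],[-0.01,0,0.036],-0.3],[[0,0,0],[0,-0.01,0.036],-0.3],[[0,0,0],[0,-0.036,0.02],-0.3],[[0,0,0],[0,-0.04,0],-0.3],[[0,0,0],[0,-0.04,0],-0.3],[[0,0,0],[0,-0.04,0],-0.3],[[0,0,0],[0,-0.04,0],-0.3],[[0,0,0],[0,-0.04,0],-0.3],[[0,0,0],[0,-0.04,0],-0.3],[[0,0,0],[0,0,0],-0.3],[[0,0,0],[0,0,0],-0.3],[[0,0,0],[0,0,0],-0.3]]'|grep -v rot
python3 - <<'E'
from h import *
a=[];p=[569.47,-112.68,-.0302]
for c,(x,y) in dict(top=(290,150),side=(270,150)).items():
    s=bot.snapshot(c)
    for d in(26,): print(c,"exp front edge top out",[ (d,np.round(proj(s,d2w(p,[[-8-d,4.5,34.5],[-8-d,87.5,34.5]]))).tolist()) for d in(0,18,26,40)])
    a.append(cv2.resize(s["pixels"][y:y+80,x:x+100,::-1],None,fx=4,fy=4,interpolation=cv2.INTER_CUBIC))
    h=cv2.cvtColor(s["pixels"],cv2.COLOR_RGB2HSV);m=cv2.inRange(h,(5,150,100),(18,255,255))[y:y+80,x:x+100]
    n,l,st,ce=cv2.connectedComponentsWithStats(m);print([(st[i]+[x,y,0,0,0]).tolist() for i in range(1,n) if st[i][4]>15])
cv2.imwrite("pics/a3.png",np.hstack(a));print(bot.state()["ft_force"])
E
```

```text
t: 12.12
tcp_pos: [459.8, -324.3, 160.4]
ft_force: [0.2, 1.4, 0.2]
finger_gap: 0.652
top exp front edge top out [(0, [[356.0, 205.0], [331.0, 205.0]]), (18, [[356.0, 211.0], [331.0, 210.0]]), (26, [[356.0, 213.0], [331.0, 212.0]]), (40, [[356.0, 217.0], [331.0, 217.0]])]
[[346, 156, 26, 27, 156], [337, 190, 16, 9, 77], [331, 203, 26, 11, 271]]
side exp front edge top out [(0, [[338.0, 189.0], [330.0, 203.0]]), (18, [[343.0, 190.0], [335.0, 204.0]]), (26, [[345.0, 191.0], [337.0, 205.0]]), (40, [[349.0, 192.0], [342.0, 206.0]])]
[[291, 167, 28, 20, 235], [319, 188, 10, 8, 21], [326, 189, 19, 22, 134]]
[ 0.08008275 -0.63704247 -0.24009919]
```

View pics/a3.png

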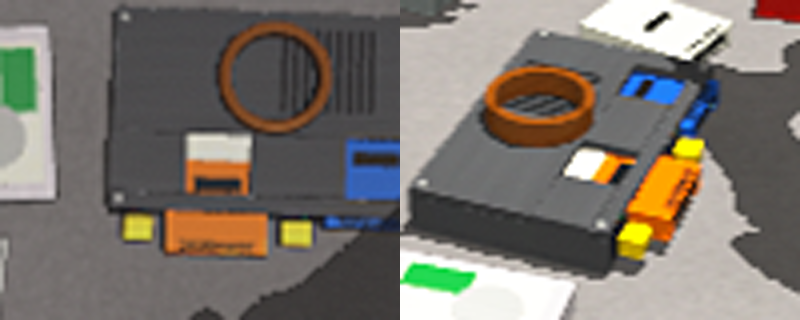

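The orange cartridge stands level and about 26 mm out: its front edge is at row ≈213–214, against 213 predicted. Both keys are out at crop (138,228) and (297,233), the blue cartridge is still latched, and the arm is clear. I'm handing the job in.

```bash
python3 -c "
from plant import bot;print(bot.finish_job())"
```

```text
the job is handed in; nothing more can be done
None
```

The orange cartridge, which was in the left slot, is let out and left sitting level, about 26 mm farther out than when latched. I handed the job in at about 12 s; the hand-in gives no verdict.

**What I did:** With the tool pointing down, one finger pressed the left key while the other stood in front of the cartridge. The latch let go and the cartridge came out against that finger. I held the key in for about 0.8 s, then backed both fingers off at 7–8 mm/s until the push fell to about 0 N.

**Last checks, from both cameras:**
- **Orange cartridge:** its front edge is at pixel row 213–214, against 213 predicted for 26 mm out, and it looks level.
- **Rest of the scene:** both keys look fully out, the blue cartridge still latched, and nothing in view looked moved. The last picture was a crop, so I did not recheck the mug, screwdriver, scanner or screw box after the moves.
- **Arm:** it stands clear, with no contact force beyond noise.

**Less certain:** key travel while the cartridge rested on the finger was only inferred, at about 4 mm from finger position (3 mm needed). The force split then was about 4 N on the key and 5–11 N on the cartridge, worked out from the wrist moment. In the last extra press the tool did not move forward and the wrist force rose to 14.8 N. Friction in the cartridge probably held it, and it eased off normally as I backed away.

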